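# Clear the bench centres and hold the tailstock open

## Task

Get the bench centres ready for the next shaft: take hold of the scraper block and with it (not with the fingers) wipe all five brass chips off the bed into the chip pan along its far side, then stand the scraper back down on the bench. Then grip the tailstock's black handle and draw the spring-loaded centre back, away from the headstock, until its pointer stands at the line of the index clip, and stay there: the program finishes while you are still gripping the handle and holding it at the mark against the spring, so that a colleague can put the shaft in. Leave the other things on the bench where they are.

Things in the scene. Friction and masses are not known exactly. Their poses are not given: they have to be found in the camera images.
- bench_centre: Bench centres, fixed: blue cast bed 120 x 520 mm, 50 mm high, ground steel top. Origin: centre of its underside, on the bench; y runs along the bed from tailstock to headstock, x across it to the chip pan. The headstock block is fixed at y +163 to +253 mm, 130 mm above the bench; its pointed steel centre (22 mm thick) reaches to y +130 mm at 105 mm above the bench.
- tailstock: Blue block clamped on the bed's other end, 96 mm across and 110 mm along it, 80 mm high; fixed, but where along the bed differs. Origin: centre of its underside, on the bed top; axes as the bed's. Its sprung steel centre points to +y and at rest reaches 98 mm from this origin, 55 mm above the bed. A slot and a scale strip run along its top.
- quill (a joint): Travel (m) of the sprung centre with its handle and pointer: 0 at rest, grows as the handle is pulled along the tailstock's -y (away from the headstock), end stop at 0.035. The spring pulls back with about 6 N at 0, rising by 0.3 N per mm (10 to 14 N at the mark, plus 1 N friction). Let go, it springs back to 0.
- handle (a point): Middle of the black upright handle's round grip, on its axis: 24 mm in diameter, 46 mm tall, its top 22 mm above this point, a little narrower over the last few mm at both ends. This point is 40 mm above the tailstock's top face (120 mm above the bed top). It can be pinched from above in any direction. Moves with the quill.
- pointer (a point): Tip of the dark pointer bar (4 mm wide) that sticks out sideways (+x of the tailstock, away from the robot) from the foot of the handle, 5 mm above the tailstock's top face, beside the scale. Moves with the quill; level with the handle's axis along the bed. Axes as the tailstock's.
- index_mark (a point): Engraved line on the index clip, a steel block 12 x 10 mm, 12 mm high with a brass thumbscrew, clamped on the scale strip on the tailstock's top; the point is on the block's upper edge facing the pointer. Fixed, but where on the scale differs. Axes as the tailstock's. At the mark, pointer and line have the same y in this frame; at rest the pointer is 14 to 26 mm to +y.
- chip_pan: Shallow aluminium pan 100 x 320 mm standing against the bed's far (+x) side, fixed; rim 28 mm high on three sides, open towards the bed, floor 3 mm thick. Origin at the centre of its underside, axes as the bed's.
- scraper: Scraper block standing on the bench on its shoe: black shoe 34 x 130 mm, 20 mm high, and on it a wooden grip 26 x 120 mm reaching to 62 mm above the underside. Origin at the centre of the underside, y along its length, z up. 0.22 kg. Gripped across its 26 mm thickness from above.
- chip0: Brass chip, a broken C-shaped curl 18 mm across and 8 mm high, lying on the bed between the two centres. Origin at the middle of the curl on its underside. 10 g.
- chip1: Brass chip, a broken C-shaped curl 19 mm across and 9 mm high, lying on the bed between the two centres. Origin at the middle of the curl on its underside. 10 g.
- chip2: Brass chip, a broken C-shaped curl 20 mm across and 10 mm high, lying on the bed between the two centres. Origin at the middle of the curl on its underside. 10 g.
- chip3: Brass chip, a broken C-shaped curl 22 mm across and 8 mm high, lying on the bed between the two centres. Origin at the middle of the curl on its underside. 10 g.
- chip4: Brass chip, a broken C-shaped curl 23 mm across and 9 mm high, lying on the bed between the two centres. Origin at the middle of the curl on its underside. 10 g.
- fitting_a: Bystander: brass hex pipe fitting 35 mm wide, 42 mm high, origin at the centre of its underside.
- fitting_b: Bystander: steel hex pipe fitting, same size as fitting_a.
- fitting_c: Bystander: brass hex pipe fitting, same size as fitting_a.
- caliper: Bystander: digital caliper lying flat, 230 mm long along its y, 13 mm thick, origin at its middle.
- plug_gauge: Bystander: plug gauge 118 mm long along its y, 20 mm thick, origin under its middle.
- v_block: Bystander: dark steel V-block 60 x 50 mm, 46 mm high, origin under its centre.

How it is judged (in metres and radians):
On the way, in this order (a step that is already met when the one before it is completed fails the run):
1. with the scraper still in the grip, all five chips lie in the chip pan (z of each of chip0, chip1, chip2, chip3, chip4 in the frame of chip_pan below 0.03 m and x of chip0 in the frame of chip_pan between -0.055 and 0.05 m and y of chip0 in the frame of chip_pan between -0.158 and 0.158 m and x of chip1 in the frame of chip_pan between -0.055 and 0.05 m and y of chip1 in the frame of chip_pan between -0.158 and 0.158 m and x of chip2 in the frame of chip_pan between -0.055 and 0.05 m and y of chip2 in the frame of chip_pan between -0.158 and 0.158 m and x of chip3 in the frame of chip_pan between -0.055 and 0.05 m and y of chip3 in the frame of chip_pan between -0.158 and 0.158 m and x of chip4 in the frame of chip_pan between -0.055 and 0.05 m and y of chip4 in the frame of chip_pan between -0.158 and 0.158 m and contact force between the fingers and scraper above 1 N), for 0.2 s.
2. the scraper stands upright and released on the bench, at rest, clear of the bed and the pan (height (world z) of scraper below 0.006 m and angle between scraper's own z axis and vertical below 0.2 rad and contact force between scraper and the fingers below 0.1 N and contact force between scraper and bench_centre below 0.3 N and contact force between scraper and chip_pan below 0.3 N and linear speed of scraper below 0.02 m/s), for 0.2 s.
At the end, for the whole second after the job is handed in: The pointer is within 4 mm of the index line along the slot, held there by the fingers (more than 3 N on the handle, the scraper not wedged against it); all five chips are in the chip pan; the scraper stands upright and at rest on the bench, not touched, off the bed and the pan (all of step 2 and y of pointer in the frame of index_mark between -0.004 and 0.004 m and contact force between the fingers and quill above 3 N and contact force between quill and scraper below 0.2 N and z of each of chip0, chip1, chip2, chip3, chip4 in the frame of chip_pan below 0.03 m and x of chip0 in the frame of chip_pan between -0.055 and 0.05 m and y of chip0 in the frame of chip_pan between -0.158 and 0.158 m and x of chip1 in the frame of chip_pan between -0.055 and 0.05 m and y of chip1 in the frame of chip_pan between -0.158 and 0.158 m and x of chip2 in the frame of chip_pan between -0.055 and 0.05 m and y of chip2 in the frame of chip_pan between -0.158 and 0.158 m and x of chip3 in the frame of chip_pan between -0.055 and 0.05 m and y of chip3 in the frame of chip_pan between -0.158 and 0.158 m and x of chip4 in the frame of chip_pan between -0.055 and 0.05 m and y of chip4 in the frame of chip_pan between -0.158 and 0.158 m); the arm keeps its last pose, push and grip.
It fails at once if a chip is touched by the fingers (contact force between the fingers and chip0 above 0.3 N or contact force between the fingers and chip1 above 0.3 N or contact force between the fingers and chip2 above 0.3 N or contact force between the fingers and chip3 above 0.3 N or contact force between the fingers and chip4 above 0.3 N).
It fails at once if a bystander is moved by more than 20 mm (distance of any of fitting_a, fitting_b, fitting_c, caliper, plug_gauge, v_block from where it was at the start of the episode above 0.02 m).
It also fails if it takes over 67 s, if anything falls off the work surface, if the arm or the gripper's body presses on something with over 40 N, if the wrist force passes 120 N, or if a joint passes its speed limit or range.

## Robot

A 7-joint arm with a two-finger parallel gripper is mounted at the origin on the work surface. World frame = base frame: x ahead of the robot, y to its left, z up, the work surface at z = 0. Lengths are in m, angles in degrees, forces in N, time in s.
With the tool pointing down it reaches from about 0.4 to 0.925 m from the base axis. Payload 4.1 kg.
Tool frame: the origin (TCP) lies at the very end of the fingers, on their centre line; the grasp point (between the pads) lies 19 mm behind it; z points along the fingers, y is the line along which they close (so a half turn about z gives the same grasp; the last joint's range is limited). The gripper opens to 85 mm and grips with 20 to 120 N. Pads are 22 mm wide; open, the fingers measure 114 mm over their backs; the gripper's body (76 mm by 85 mm) begins 54 mm behind the grasp point. The pads swing forward as they close: fully open they stand 13 mm farther back than shut.
Start: joints at [-82.964, 22.827, 2.584, 88.041, -1.071, 69.15, -2.905], TCP at [0.143, 0.634, 0.231] pointing down, gripper open.
Joint ranges: [-161.44, 161.44], [-28.35, 127.94], [-78.24, 83.42], [0, 140.83], [-78.03, 258.03], [13.02, 114.36], [-168.23, 168.23]. Speed limits (degrees/s): [147.25, 147.25, 180, 180, 180, 180, 180].

## Interface

Orientations are given as [roll, pitch, yaw] about the fixed x, y, z axes, in that order (R = Rz(yaw) Ry(pitch) Rx(roll)).
In Python, from rig import readout, eyes, env gives the robot as it stands.
- The arm moves only by the tool jog_arm, never from a script. Its argument "motion" is a list of rows, each a list of 3 entries, a list of its own where there are three numbers: the shift along the world's x, y, z in mm, then the turn about the world's z in rad, then the opening, from -1 (shut) to 1 (fully open). A call has 1 to 5 rows; each row is the pose to reach, as a shift and turn from the pose commanded when the call began; what a row does not reach only later rows make up. A row lasts 1/12 s, in which the tool goes at most 41.7 mm and 7.16 degrees, less where a joint would pass 70% of its speed; a pose out of reach is approached as far as the arm can. A call with a gripper value outside its range is refused whole. The fingers move at their own pace and stop on an object; "force" is the grip in N (left out, the last holds). Time passes only in rows, so rows that repeat a pose let the fingers close. It gives the time, the measured TCP pose, the force, the opening and the grip force at its end, in the units of the state.
- readout.get_obs(): the state, without advancing time (a new reading comes with each control period).
- eyes.camera(name): name is "scene" or "top" or "wrist"; returns a dict with "frame" (420x560x3 uint8, red, green, blue), "fx", "fy", "cx", "cy" (pixels), "k1" (the pictures are not rectified: a ray, as slopes to the right and down, at radius r is drawn at 1 + k1 r^2 times it, then the intrinsics apply), "R" (3x3) and "t" (3): a world point X has camera coordinates R X + t. Camera axes: x right, y down, z forward; pixel columns grow to the right and rows downward; lengths in m; the calibration is good to about 2 mm. A picture is of the moment at which its call begins. There is no depth.
- env.close_job(): hands the job in; it is judged then, once.
The state is a dict: "time": time; "joint_pos": joint angles; "qvel": joint speeds; "effort": joint torques, N m; "ee_pos": TCP position; "tcp_rot": TCP orientation; "wrist_force": force on the tool from outside, world axes, zero at the start; "moment": the same for the moment, N m; "finger_gap": opening from 0.0 (shut) to 1.0 (fully open); "gripper_force": force on a finger pad.
Only numpy, scipy, OpenCV 4.12 (cv2) and the standard library are available. Lean on these libraries where they do the work, as an engineer would, in place of code of your own. Each camera call takes 0.05 s, during which the arm holds its last target. There are 200 camera calls.

## Working session

There is one attempt and no reset: what is moved stays moved. The work goes in short steps, Python scripts to look and compute and a tool call to move; the robot and the scene stay as the last step left them, time stands still between calls to the robot, and variables do not carry over. Pictures are saved under pics/ and viewed, at most 11 in all, crops included, and the job is handed in when it is done.

Besides the shell and the picture viewer there is one more tool, called after "Emit:" as name([rows], argument=value, ...), one row to a line, values as JSON. jog_arm: Moves the arm, as the interface text tells. Its arguments: {"type":"object","properties":{"motion":{"type":"array"},"force":{"type":"number"}},"required":["motion"]}

```bash
mkdir -p pics; cat > h.py <<'E'
import numpy as np, cv2, pickle
def grab(n,tag):
    from rig import eyes
    c=eyes.camera(n); cv2.imwrite(f'pics/{tag}.png',c['frame'][:,:,::-1]); pickle.dump(c,open(f'{tag}.pkl','wb')); return c
def load(tag): return pickle.load(open(f'{tag}.pkl','rb'))
def ray(c,u,v):
    K=np.array([[c['fx'],0,c['cx']],[0,c['fy'],c['cy']],[0,0,1.]])
    p=cv2.undistortPoints(np.array([[[u,v]]],float),K,np.array([c['k1'],0,0,0.]))[0,0]
    R=np.array(c['R']); o=-R.T@np.array(c['t']); d=R.T@np.array([p[0],p[1],1]); return o,d
def at(c,u,v,z):
    o,d=ray(c,u,v); return o+d*(z-o[2])/d[2]
def proj(c,X):
    K=np.array([[c['fx'],0,c['cx']],[0,c['fy'],c['cy']],[0,0,1.]])
    r=cv2.Rodrigues(np.array(c['R'],float))[0]
    return cv2.projectPoints(np.array(X,float).reshape(-1,1,3),r,np.array(c['t'],float),K,np.array([c['k1'],0,0,0.]))[0][:,0]
def tri(c1,p1,c2,p2):
    o1,d1=ray(c1,*p1);o2,d2=ray(c2,*p2)
    s=np.linalg.lstsq(np.c_[d1,-d2],o2-o1,rcond=None)[0]
    a,b=o1+s[0]*d1,o2+s[1]*d2; return (a+b)/2,np.linalg.norm(a-b)
E
python3 - <<'E'
from h import *
from rig import readout
for n in('top','scene'):
    c=grab(n,n+'0'); print(n,-np.array(c['R']).T@np.array(c['t']),c['fx'],c['k1'])
    if n=='top': cv2.imwrite('pics/top0b.png',cv2.resize(c['frame'][:,:,::-1],(800,600),interpolation=2))
    else: cv2.imwrite('pics/scene0b.png',cv2.resize(c['frame'][:,:,::-1],(800,600),interpolation=2))
print(readout.get_obs())
E
```

```text
top [ 0.32555659 -0.0396386   1.61346079] 440.75007926404544 -0.1381250092702595
scene [ 1.53206516 -0.06222753  0.96407307] 520.8980331275934 -0.1145057387468735
{'time': 0.1, 'joint_pos': array([-82.96459058,  22.86697548,   2.58172216,  88.10673565,
        -1.07229562,  69.15119251,  -2.9034931 ]), 'qvel': array([-0.03530923, -0.07170961, -0.04693135, -0.20306584, -0.00844556,
        0.08793673, -0.07476706]), 'effort': array([ 3.58043144e-03, -4.76262188e+01,  1.37024067e+00, -2.54948580e+01,
        1.19185599e-02,  5.05255230e-03, -5.65014318e-06]), 'ee_pos': array([0.14284404, 0.633522  , 0.2303775 ]), 'tcp_rot': array([-1.79899491e+02,  6.64557393e-03,  1.67298602e+02]), 'wrist_force': array([-0.63730114, -0.12674522, -0.18069761]), 'moment': array([ 0.02487232,  0.03561938, -0.01317783]), 'gripper_force': 0.0, 'finger_gap': 0.9957717144936921}
```

View pics/top0b.png

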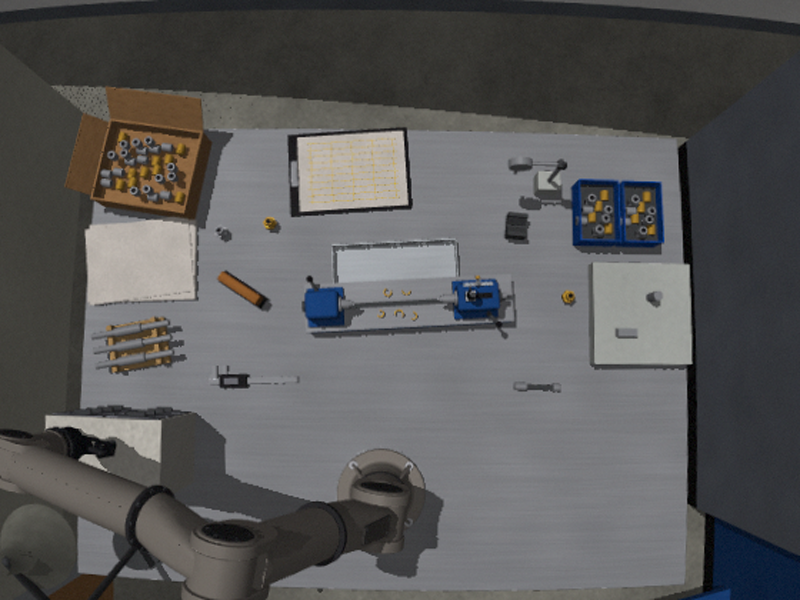

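View pics/scene0b.png

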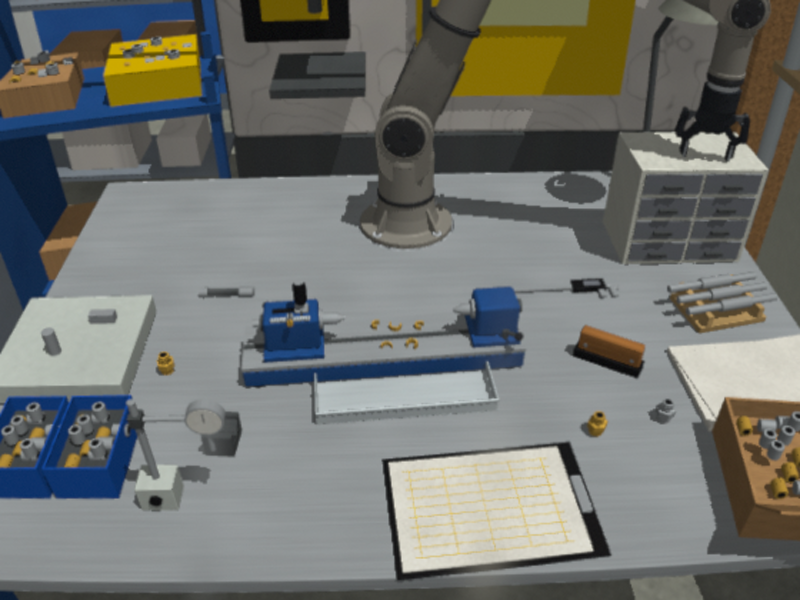

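```bash
python3 - <<'E'
from h import *
a=cv2.imread('pics/top0.png')[150:245,145:371]; b=cv2.imread('pics/scene0.png')[190:280,165:460]
a=cv2.resize(a,(791,333),interpolation=cv2.INTER_CUBIC); b=cv2.resize(b,(796,243),interpolation=cv2.INTER_CUBIC)
out=np.zeros((576,800,3),np.uint8); out[:333,:791]=a; out[333:,:796]=b
cv2.imwrite('pics/crop1.png',out)
E
```

```text
(no output)
```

View pics/crop1.png

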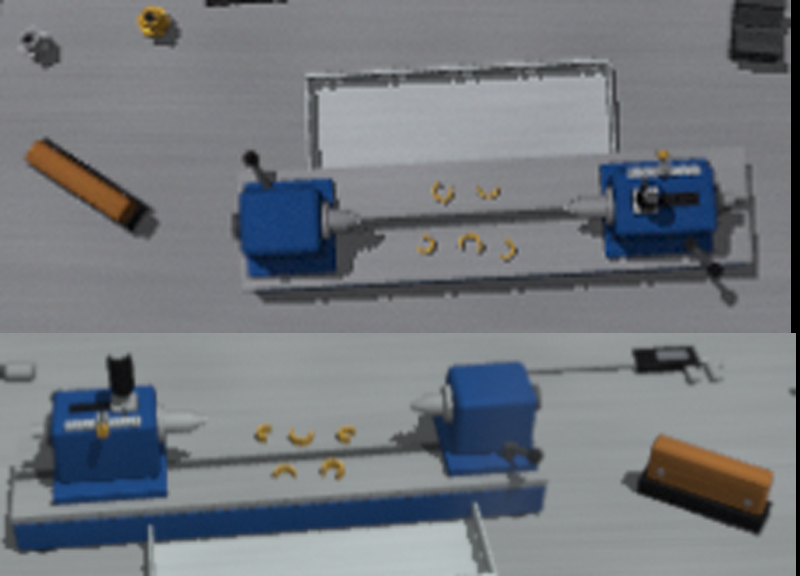

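```bash
cat >> h.py <<'E'
T=lambda u,v:(145+u/3.5,150+v/3.5)
S=lambda u,v:(165+u/2.7,190+(v-333)/2.7)
E
python3 - <<'E'
from h import *
np.set_printoptions(precision=4,suppress=True)
t=load('top0');s=load('scene0')
P=lambda n,u,v,z:print(n,at(t,*T(u,v),z)[:2])
Q=lambda n,u,v,z:print(n,'S',at(s,*S(u,v),z)[:2])
for p in [(240,172),(748,150),(755,268),(246,284)]: P('bed',*p,.05)
for p in [(13,517),(545,480)]:Q('bedfar',*p,.05)
for p in [(307,75),(610,65)]: P('panrim far',*p,.028)
for p in [(442,192),(488,190),(428,245),(470,243),(508,249)]: P('chip',*p,.055)
for p in [(285,471),(333,467),(263,433),(301,437),(346,434)]: Q('chip',*p,.055)
for p in [(40,140),(27,158),(120,222),(137,197)]: P('scr',*p,.062)
for p in [(660,436),(770,475),(652,455),(768,490)]:Q('scr',*p,.062)
for p in [(640,492),(762,531)]:Q('shoe bottom',*p,.0)
for a,b in [((648,198),(121,357))]: print('handle top z~.192',at(t,*T(*a),.192),at(s,*S(*b),.192),tri(t,T(*a),s,S(*b)))
for p in [(600,163),(710,162),(716,255),(606,255)]:P('tail top',*p,.13)
for a,b in [((663,155),(102,424))]: print('clip screw',tri(t,T(*a),s,S(*b)))
P('fitB',37,42,.04);P('fitbrass',154,18,.04);P('vbl',758,30,.04)
P('cal',*[(x-y)for x,y in zip((0,0),(0,0))],.01)
print('caliper',[at(t,u*.7,v*.7,.01)[:2] for u,v in [(212,378),(298,380)]],'plug',[at(t,u*.7,v*.7,.01)[:2] for u,v in [(514,386),(560,387)]],'fitR',at(t,568*.7,296*.7,.03)[:2])
E
```

```text
bed [0.5193 0.1962]
bed [ 0.5508 -0.3248]
bed [ 0.4294 -0.3316]
bed [0.4047 0.1864]
bedfar S [ 0.5567 -0.3145]
bedfar S [0.5227 0.1977]
panrim far [0.6253 0.1327]
panrim far [ 0.6412 -0.184 ]
chip [ 0.5015 -0.0112]
chip [ 0.5043 -0.0579]
chip [0.4473 0.002 ]
chip [ 0.45   -0.0405]
chip [ 0.4445 -0.0791]
chip S [ 0.5055 -0.055 ]
chip S [ 0.5014 -0.008 ]
chip S [ 0.4471 -0.076 ]
chip S [ 0.4548 -0.0379]
chip S [0.4518 0.0074]
scr [0.5476 0.4026]
scr [0.5288 0.4152]
scr [0.4646 0.3156]
scr [0.4905 0.2991]
scr S [0.4753 0.3206]
scr S [0.538  0.4156]
scr S [0.5038 0.306 ]
scr S [0.5593 0.4074]
shoe bottom S [0.4897 0.3062]
shoe bottom S [0.5519 0.4163]
handle top z~.192 [ 0.4836 -0.2051  0.192 ] [ 0.4973 -0.2034  0.192 ] (array([ 0.4846, -0.2056,  0.1826]), np.float64(0.0010990308269948864))
tail top [ 0.5239 -0.1654]
tail top [ 0.5268 -0.2728]
tail top [ 0.4361 -0.2786]
tail top [ 0.4345 -0.1719]
clip screw (array([ 0.5312, -0.2242,  0.141 ]), np.float64(0.0025138694724010147))
fitB [0.6546 0.4176]
fitbrass [0.6815 0.2942]
vbl [ 0.6793 -0.3381]
cal [0.7067 0.4697]
caliper [array([0.2793, 0.4354]), array([0.2798, 0.2129])] plug [array([ 0.2732, -0.3359]), array([ 0.2715, -0.4548])] fitR [ 0.5034 -0.4721]
```

The top view shows the bed across the middle with five chips, three on the near side and two on the far side. The headstock is at the left, the tailstock at the right and the scraper further left at about (.51, .36), yaw ≈ -30°. The sizes match those given. I'm moving above the scraper.

Emit:
jog_arm([
  [[24, -18, 8], -0.12, 1],
  [[48, -36, 16], -0.245, 1],
  [[72, -54, 24], -0.37, 1],
  [[97, -73, 32], -0.495, 1],
  [[121, -91, 40], -0.62, 1],
], force=60)

```text
time: 0.52
ee_pos: [0.265, 0.5416, 0.2712]
tcp_rot: [-180.0, 0.0, 131.4]
wrist_force: [0.9, -0.1, -0.8]
finger_gap: 0.998
gripper_force: 0.0
```

Emit:
jog_arm([
  [[24, -18, 0], -0.12, 1],
  [[48, -36, 0], -0.245, 1],
  [[72, -54, 0], -0.37, 1],
  [[97, -73, 0], -0.495, 1],
  [[121, -91, 0], -0.62, 1],
])

```text
time: 0.93
ee_pos: [0.3859, 0.4506, 0.271]
tcp_rot: [-180.0, 0.0, 95.9]
wrist_force: [0.3, -0.2, 0.0]
finger_gap: 0.998
gripper_force: 0.0
```

Emit:
jog_arm([
  [[24, -18, 0], -0.12, 1],
  [[48, -36, 0], -0.245, 1],
  [[72, -54, 0], -0.37, 1],
  [[97, -73, 0], -0.495, 1],
  [[121, -91, 0], -0.62, 1],
])

```text
time: 1.35
ee_pos: [0.5068, 0.3598, 0.271]
tcp_rot: [-180.0, 0.0, 60.4]
wrist_force: [0.5, 0.2, -0.5]
finger_gap: 1.003
gripper_force: 0.0
```

```bash
python3 - <<'E'
from h import *
from rig import readout
c=grab('wrist','w1'); o=readout.get_obs(); print(o['time'],o['ee_pos'],o['tcp_rot'],o['joint_pos'],-np.array(c['R']).T@np.array(c['t']))
E
```

```text
1.4 [0.51272746 0.35319633 0.27125114] [1.79591295e+02 9.98249354e-02 5.95966543e+01] [-62.34328705  20.80235231  31.55761222  89.67382484 -10.80321978
  72.58369618 -59.63333013] [0.5473855  0.43208583 0.41550391]
```

View pics/w1.png

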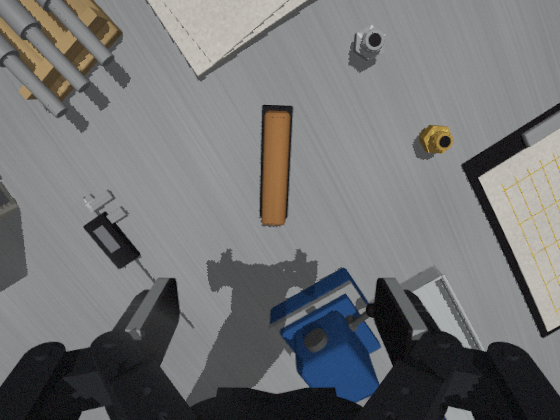

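The wrist picture shows the scraper upright in view. The wood's top corners are at about (267,112), (291,112), (263,225) and (286,225).

```bash
python3 - <<'E'
from h import *
np.set_printoptions(precision=4,suppress=True)
c=load('w1')
for z,ps in((.062,[(267,112),(291,112),(286,225),(263,225)]),(.02,[(263,105),(293,107),(288,222),(261,222)])):
    W=np.array([at(c,*p,z)[:2] for p in ps]); print(z,W,W.mean(0))
    e=(W[0]+W[1]-W[2]-W[3])/2; print(np.linalg.norm(e),np.degrees(np.arctan2(-e[0],e[1])), np.linalg.norm(W[0]-W[1]))
# headstock far rim etc
E
```

```text
0.062 [[0.5307 0.4211]
 [0.5513 0.4094]
 [0.4889 0.3075]
 [0.4671 0.3199]] [0.5095 0.3645]
0.11952845417391515 -31.804912598806002 0.023684487889741382
0.02 [[0.5286 0.4284]
 [0.5562 0.4103]
 [0.486  0.2949]
 [0.4574 0.3111]] [0.5071 0.3612]
0.1361972712266508 -31.29899221274258 0.033039295461547206
```

Emit:
jog_arm([
  [[3, 1, -40], -0.02, 1],
  [[3, 1, -80], -0.02, 1],
  [[3, 1, -120], -0.02, 1],
  [[3, 1, -155], -0.02, 1],
  [[3, 1, -190], -0.02, 1],
])

```text
time: 1.82
ee_pos: [0.508, 0.3619, 0.0791]
tcp_rot: [-180.0, 0.1, 59.6]
wrist_force: [0.6, 1.2, 0.1]
finger_gap: 1.005
gripper_force: 0.0
```

Emit:
jog_arm([
  [[0, 0, -25], 0, 1],
  [[0, 0, -40], 0, 1],
  [[0, 0, -50], 0, 1],
  [[0, 0, -54], 0, 1],
  [[0, 0, -54], 0, 1],
])

```text
time: 2.23
ee_pos: [0.5086, 0.362, 0.0267]
tcp_rot: [-180.0, 0.1, 59.6]
wrist_force: [-0.1, -0.1, -0.2]
finger_gap: 0.997
gripper_force: 0.0
```

Emit:
jog_arm([
  [[0, 0, 0], 0, -1],
  [[0, 0, 0], 0, -1],
  [[0, 0, 0], 0, -1],
  [[0, 0, 0], 0, -1],
  [[0, 0, 0], 0, -1],
])

```text
time: 2.65
ee_pos: [0.5091, 0.3625, 0.0281]
tcp_rot: [-180.0, -0.1, 59.6]
wrist_force: [0.6, -0.6, 13.9]
finger_gap: 0.297
gripper_force: 25.3
```

Emit:
jog_arm([
  [[0, 0, 0], 0, -1],
  [[0, 0, 0], 0, -1],
  [[0, 0, 0], 0, -1],
  [[0, 0, 0], 0, -1],
  [[0, 0, 0], 0, -1],
])

```text
time: 3.07
ee_pos: [0.5095, 0.3626, 0.0282]
tcp_rot: [180.0, -0.1, 59.6]
wrist_force: [-1.7, -0.1, 6.4]
finger_gap: 0.294
gripper_force: 60.3
```

Emit:
jog_arm([
  [[0, 0, 20], 0, -1],
  [[0, 0, 55], 0, -1],
  [[0, 0, 90], 0, -1],
  [[0, 0, 130], 0, -1],
  [[0, 0, 160], 0, -1],
])

```text
time: 3.48
ee_pos: [0.5092, 0.3619, 0.1894]
tcp_rot: [180.0, -0.0, 59.6]
wrist_force: [0.2, 0.9, -1.2]
finger_gap: 0.298
gripper_force: 59.4
```

Emit:
jog_arm([
  [[-6, -20, 0], 0.03, -1],
  [[-12, -45, 0], 0.07, -1],
  [[-19, -75, 0], 0.11, -1],
  [[-26, -105, 0], 0.155, -1],
  [[-33, -135, 0], 0.2, -1],
])

```text
time: 3.9
ee_pos: [0.4747, 0.2254, 0.1864]
tcp_rot: [-180.0, 0.1, 71.2]
wrist_force: [0.6, -1.2, -1.5]
finger_gap: 0.295
gripper_force: 59.5
```

Emit:
jog_arm([
  [[-6, -27, 0], 0.04, -1],
  [[-12, -54, 0], 0.08, -1],
  [[-19, -81, 0], 0.12, -1],
  [[-26, -108, 0], 0.16, -1],
  [[-33, -135, 0], 0.2, -1],
])

```text
time: 4.32
ee_pos: [0.4416, 0.0904, 0.1866]
tcp_rot: [-179.9, 0.0, 82.6]
wrist_force: [0.2, -0.5, -2.8]
finger_gap: 0.294
gripper_force: 59.5
```

Emit:
jog_arm([
  [[-6, -30, 0], 0.04, -1],
  [[-14, -60, 0], 0.08, -1],
  [[-21, -90, 0], 0.12, -1],
  [[-28, -118, 0], 0.16, -1],
  [[-33, -133, 0], 0.19, -1],
])

```text
time: 4.73
ee_pos: [0.4079, -0.0445, 0.1866]
tcp_rot: [-179.9, 0.0, 93.3]
wrist_force: [0.8, -0.2, -2.0]
finger_gap: 0.299
gripper_force: 59.5
```

Emit:
jog_arm([
  [[0, 0, -10], 0, -1],
  [[0, 0, -20], 0, -1],
  [[0, 0, -30], 0, -1],
  [[0, 0, -40], 0, -1],
  [[0, 0, -40], 0, -1],
])

```text
time: 5.15
ee_pos: [0.4075, -0.0411, 0.1453]
tcp_rot: [-179.7, 0.0, 93.4]
wrist_force: [-0.6, 0.4, -1.5]
finger_gap: 0.295
gripper_force: 59.3
```

```bash
python3 - <<'E'
from h import *
from rig import readout
w=grab('wrist','w2');t=grab('top','t2'); s=grab('scene','s2'); o=readout.get_obs(); print(o['time'],o['ee_pos'],o['tcp_rot'],o['joint_pos'])
a=cv2.resize(cv2.imread('pics/w2.png'),(400,300)); b=cv2.resize(cv2.imread('pics/t2.png')[160:245,200:370],(400,200))
d=cv2.resize(cv2.imread('pics/s2.png')[170:290,160:400],(600,300),interpolation=2)
out=np.zeros((600,800,3),np.uint8); out[:300,:400]=a; out[:200,400:]=b; out[300:,:600]=d
cv2.imwrite('pics/c2.png',out)
E
```

```text
5.3 [ 0.4098354  -0.04100763  0.14743279] [-1.79993539e+02  9.21017290e-03  9.33746068e+01] [-39.75048422   4.05631201  41.48337701 125.08496839  -3.39984646
  51.92866573   7.13447584]
```

View pics/c2.png

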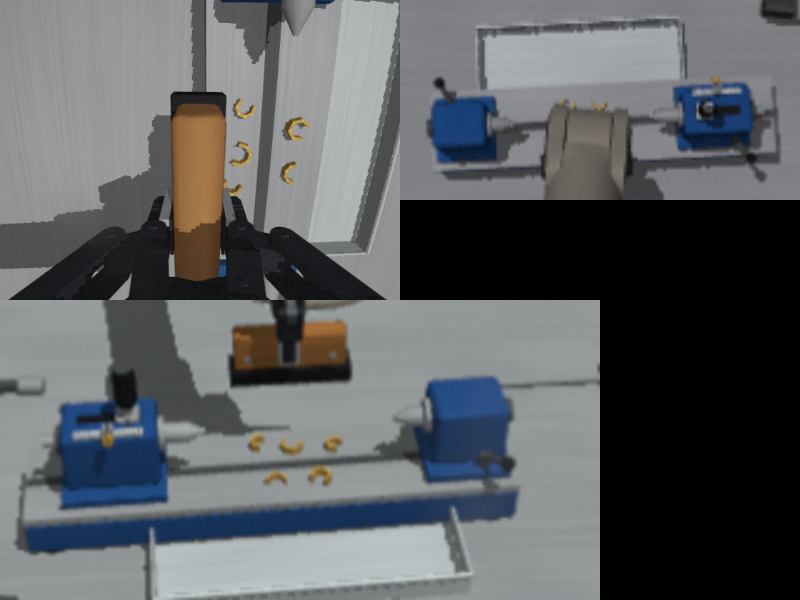

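The composite shows the scraper held upright, parallel to the bed, clear of the three near-row chips at panel pixels (245,107), (240,153) and (232,187). I'll check the clearance against the shoe's front edge.

```bash
python3 - <<'E'
from h import *
np.set_printoptions(precision=4,suppress=True)
c=load('w2'); p=lambda u,v,z:at(c,u*1.4,v*1.4,z)[:2]
for q in [(245,107),(240,153),(232,187),(297,128),(290,172)]: print('chip',p(*q,.055))
print('near bed edge',p(193,0,.05),p(199,90,.05),'far edge',p(340,0,.05),p(313,200,.05))
print('shoe top corners',p(171,93,.14),p(226,93,.14), 'head tip',p(295,35,.105))
im=cv2.imread('pics/w2.png');m=cv2.inRange(cv2.cvtColor(im,cv2.COLOR_BGR2HSV),(18,110,90),(32,255,255))
n,l,s,ce=cv2.connectedComponentsWithStats(m)
for i in range(1,n):
    if s[i,4]>40: x,y,w,h,_=s[i]; print(s[i],at(c,x,y+h/2,.054)[:2],at(c,x+w/2,y+h/2,.054)[:2])
E
```

```text
chip [0.449  0.0082]
chip [ 0.4495 -0.0381]
chip [ 0.4454 -0.0766]
chip [ 0.5026 -0.0089]
chip [ 0.5041 -0.0558]
near bed edge [0.3946 0.0975] [0.4045 0.0208] far edge [0.5241 0.1083] [ 0.5389 -0.0902]
shoe top corners [0.3874 0.026 ] [0.42   0.0279] head tip [0.4684 0.0677]
[329 139  30  27 268] [0.4398 0.0056] [0.4501 0.0062]
[403 164  32  33 365] [ 0.4941 -0.0106] [ 0.5055 -0.0099]
[325 198  28  35 327] [ 0.4418 -0.04  ] [ 0.4519 -0.0393]
[397 226  19  31 224] [ 0.4979 -0.0572] [ 0.5051 -0.0568]
[312 251   5  13  51] [ 0.4356 -0.074 ] [ 0.4375 -0.0739]
[320 258  19  16 133] [ 0.4424 -0.0808] [ 0.4496 -0.0804]
```

Emit:
jog_arm([
  [[-2, 4, -15], 0, -1],
  [[-2, 4, -30], 0, -1],
  [[-2, 4, -45], 0, -1],
  [[-2, 4, -58], 0, -1],
  [[-2, 4, -67], 0, -1],
])

```text
time: 5.72
ee_pos: [0.408, -0.0367, 0.0799]
tcp_rot: [180.0, -0.0, 93.4]
wrist_force: [0.3, 0.9, -2.4]
finger_gap: 0.294
gripper_force: 59.4
```

Emit:
jog_arm([
  [[0, 0, 0], 0, -1],
  [[0, 0, 0], 0, -1],
  [[5, 0, 0], 0, -1],
  [[10, 0.5, 0], 0, -1],
  [[15, 1, 0], 0, -1],
])

```text
time: 6.13
ee_pos: [0.4245, -0.0357, 0.0812]
tcp_rot: [179.9, -0.0, 93.4]
wrist_force: [0.1, 0.2, -2.1]
finger_gap: 0.294
gripper_force: 59.4
```

Emit:
jog_arm([
  [[7, 0.4, -0.5], 0, -1],
  [[14, 0.8, -0.5], 0, -1],
  [[21, 1.2, -0.5], 0, -1],
  [[28, 1.6, -0.5], 0, -1],
  [[35, 2, -0.5], 0, -1],
])

```text
time: 6.55
ee_pos: [0.4588, -0.0339, 0.0798]
tcp_rot: [180.0, 0.0, 93.4]
wrist_force: [-0.2, 0.2, -1.6]
finger_gap: 0.298
gripper_force: 59.4
```

Emit:
jog_arm([
  [[7, 0.4, 0], 0, -1],
  [[14, 0.8, 0], 0, -1],
  [[21, 1.2, 0], 0, -1],
  [[28, 1.6, 0], 0, -1],
  [[35, 2, 0], 0, -1],
])

```text
time: 6.97
ee_pos: [0.4936, -0.0318, 0.0798]
tcp_rot: [-180.0, 0.0, 93.4]
wrist_force: [0.3, -0.4, -2.2]
finger_gap: 0.297
gripper_force: 59.4
```

```bash
python3 - <<'E'
from h import *
w=grab('wrist','w3'); s=grab('scene','s3')
a=cv2.resize(cv2.imread('pics/w3.png'),(400,300))
d=cv2.resize(cv2.imread('pics/s3.png')[170:290,160:400],(600,300),interpolation=2)
out=np.zeros((600,800,3),np.uint8); out[:300,:400]=a; out[300:,:600]=d
cv2.imwrite('pics/c3.png',out)
E
```

```text
(no output)
```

View pics/c3.png

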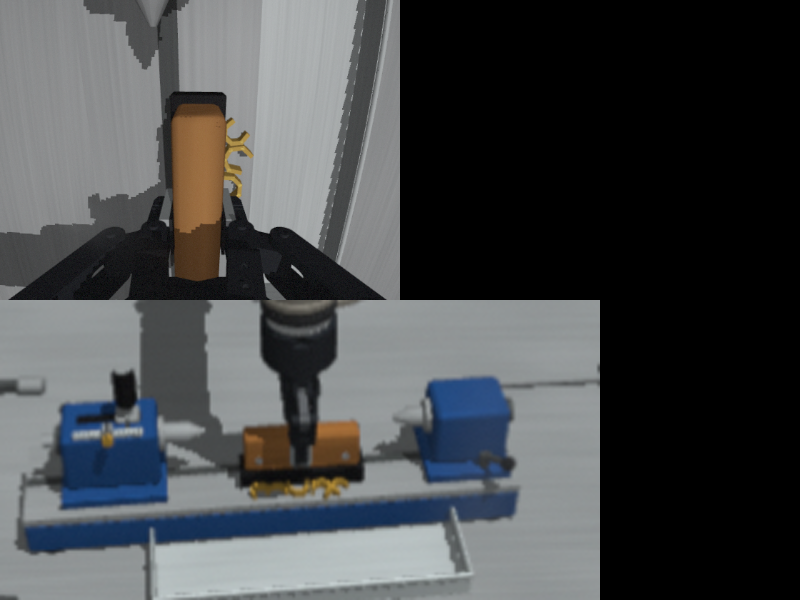

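The chips are all collected in front of the shoe at panel pixels (250–345, 488). I'm pushing on over the edge.

Emit:
jog_arm([
  [[7, 0.4, 0], 0, -1],
  [[14, 0.8, 0], 0, -1],
  [[21, 1.2, 0], 0, -1],
  [[28, 1.6, 0], 0, -1],
  [[34, 2, 0], 0, -1],
])

```text
time: 7.48
ee_pos: [0.5281, -0.0298, 0.0799]
tcp_rot: [179.9, 0.0, 93.4]
wrist_force: [0.2, -0.1, -1.9]
finger_gap: 0.292
gripper_force: 59.4
```

Emit:
jog_arm([
  [[6, 0.3, 0], 0, -1],
  [[12, 0.7, 0], 0, -1],
  [[18, 1, 0], 0, -1],
  [[24, 1.4, 0], 0, -1],
  [[28, 1.6, 0], 0, -1],
])

```text
time: 7.9
ee_pos: [0.5559, -0.0282, 0.0799]
tcp_rot: [180.0, 0.0, 93.4]
wrist_force: [0.9, -0.7, -2.5]
finger_gap: 0.293
gripper_force: 59.4
```

Emit:
jog_arm([
  [[0, 0, 0], 0, -1],
  [[0, 0, 0], 0, -1],
  [[0, 0, 0], 0, -1],
  [[0, 0, 0], 0, -1],
  [[0, 0, 0], 0, -1],
])

```text
time: 8.32
ee_pos: [0.5546, -0.0283, 0.0798]
tcp_rot: [-180.0, -0.0, 93.4]
wrist_force: [0.4, -0.1, -2.3]
finger_gap: 0.293
gripper_force: 59.3
```

```bash
python3 - <<'E'
from h import *
w=grab('wrist','w4'); s=grab('scene','s4')
a=cv2.resize(cv2.imread('pics/w4.png'),(400,300))
d=cv2.resize(cv2.imread('pics/s4.png')[170:290,160:400],(600,300),interpolation=2)
out=np.zeros((600,800,3),np.uint8); out[:300,:400]=a; out[300:,:600]=d
cv2.imwrite('pics/c4.png',out)
E
```

```text
(no output)
```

View pics/c4.png

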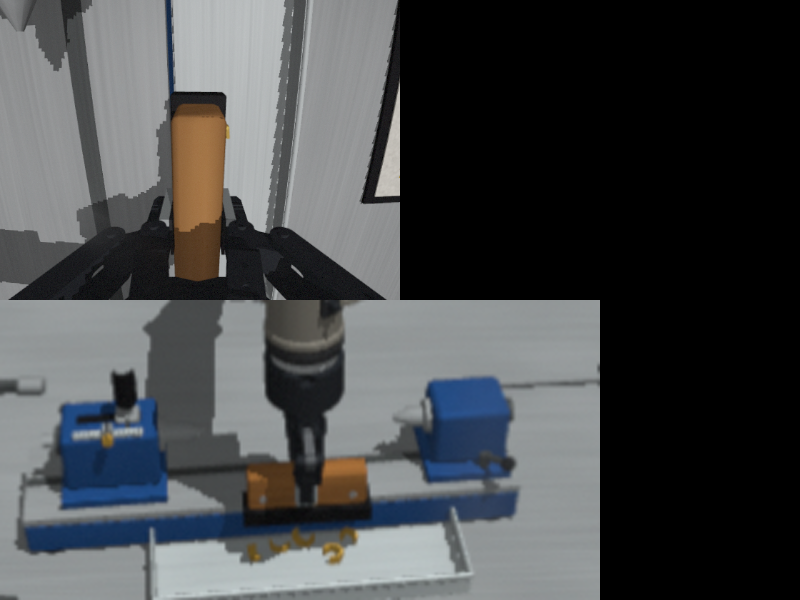

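All five chips lie in the pan (lower panel, around 253–347, 535–553). Next I carry the scraper back to its free spot.

Emit:
jog_arm([
  [[0, 0, 12], 0, -1],
  [[0, 0, 35], 0, -1],
  [[0, 0, 60], 0, -1],
  [[0, 0, 90], 0, -1],
  [[0, 0, 110], 0, -1],
])

```text
time: 8.83
ee_pos: [0.5559, -0.0288, 0.1933]
tcp_rot: [179.8, 0.0, 93.3]
wrist_force: [1.2, -0.6, -2.7]
finger_gap: 0.295
gripper_force: 59.4
```

Emit:
jog_arm([
  [[-2, 20, 0], -0.03, -1],
  [[-5, 45, 0], -0.07, -1],
  [[-8, 72, 0], -0.11, -1],
  [[-11, 100, 0], -0.155, -1],
  [[-15, 130, 0], -0.2, -1],
])

```text
time: 9.25
ee_pos: [0.54, 0.1021, 0.191]
tcp_rot: [179.9, -0.0, 81.7]
wrist_force: [0.5, 0.4, -2.6]
finger_gap: 0.301
gripper_force: 59.3
```

Emit:
jog_arm([
  [[-3, 27, 0], -0.04, -1],
  [[-6, 54, 0], -0.08, -1],
  [[-9, 81, 0], -0.12, -1],
  [[-12, 108, 0], -0.16, -1],
  [[-15, 133, 0], -0.2, -1],
])

```text
time: 9.67
ee_pos: [0.5246, 0.2364, 0.1908]
tcp_rot: [180.0, -0.1, 70.4]
wrist_force: [0.5, -0.8, -3.0]
finger_gap: 0.301
gripper_force: 59.3
```

Emit:
jog_arm([
  [[-3, 27, 0], -0.04, -1],
  [[-6, 54, 0], -0.08, -1],
  [[-9, 81, 0], -0.12, -1],
  [[-12, 108, 0], -0.16, -1],
  [[-15, 127, 0], -0.19, -1],
])

```text
time: 10.08
ee_pos: [0.5091, 0.3651, 0.1907]
tcp_rot: [-180.0, -0.1, 59.6]
wrist_force: [0.6, 0.1, -2.5]
finger_gap: 0.296
gripper_force: 59.3
```

Emit:
jog_arm([
  [[0, 0, -30], 0, -1],
  [[0, 0, -65], 0, -1],
  [[0, 0, -100], 0, -1],
  [[0, 0, -125], 0, -1],
  [[0, 0, -140], 0, -1],
])

```text
time: 10.5
ee_pos: [0.5079, 0.3609, 0.0472]
tcp_rot: [-179.9, 0.3, 59.6]
wrist_force: [0.6, 0.8, -2.1]
finger_gap: 0.293
gripper_force: 59.4
```

Emit:
jog_arm([
  [[0, 0, -7], 0, -1],
  [[0, 0, -13], 0, -1],
  [[0, 0, -18], 0, -1],
  [[0, 0, -21], 0, -1],
  [[0, 0, -21], 0, -1],
])

```text
time: 10.92
ee_pos: [0.5103, 0.362, 0.0294]
tcp_rot: [180.0, -0.1, 59.6]
wrist_force: [-0.1, 0.0, -1.9]
finger_gap: 0.296
gripper_force: 59.4
```

Lower the last 1 mm, then release and rise.

Emit:
jog_arm([
  [[0, 0, -1], 0, -1],
  [[0, 0, -1.5], 0, -1],
  [[0, 0, -1.5], 0, 0],
  [[0, 0, -1.5], 0, 1],
  [[0, 0, -1.5], 0, 1],
])

```text
time: 11.33
ee_pos: [0.5105, 0.362, 0.028]
tcp_rot: [180.0, -0.1, 59.6]
wrist_force: [-0.1, 0.8, 0.1]
finger_gap: 0.712
gripper_force: 0.0
```

Emit:
jog_arm([
  [[0, 0, 0], 0, 1],
  [[0, 0, 0], 0, 1],
  [[0, 0, 0], 0, 1],
  [[0, 0, 0], 0, 1],
  [[0, 0, 0], 0, 1],
])

```text
time: 11.75
ee_pos: [0.5099, 0.3617, 0.0273]
tcp_rot: [180.0, 0.0, 59.6]
wrist_force: [0.5, 0.5, -0.1]
finger_gap: 0.999
gripper_force: 0.0
```

Emit:
jog_arm([
  [[0, 0, 20], 0, 1],
  [[0, 0, 60], 0, 1],
  [[0, 0, 100], 0, 1],
  [[0, 0, 140], 0, 1],
  [[0, 0, 180], 0, 1],
])

```text
time: 12.17
ee_pos: [0.5097, 0.3613, 0.2091]
tcp_rot: [180.0, 0.0, 59.6]
wrist_force: [0.3, 1.2, -0.0]
finger_gap: 1.001
gripper_force: 0.0
```

Emit:
jog_arm([
  [[0, 0, 40], 0, 1],
  [[0, 0, 80], 0, 1],
  [[0, 0, 100], 0, 1],
  [[-3, -40, 110], 0, 1],
  [[-6, -80, 110], 0, 1],
])

```text
time: 12.58
ee_pos: [0.5049, 0.2838, 0.32]
tcp_rot: [179.8, -0.3, 59.9]
wrist_force: [2.1, -0.5, 0.1]
finger_gap: 1.0
gripper_force: 0.0
```

Emit:
jog_arm([
  [[-7, -33, 0], -0.066, 1],
  [[-14, -66, 0], -0.132, 1],
  [[-21, -99, 0], -0.2, 1],
  [[-28, -132, 0], -0.265, 1],
  [[-35, -165, 0], -0.33, 1],
])

```text
time: 13.0
ee_pos: [0.4683, 0.1149, 0.3171]
tcp_rot: [-180.0, 0.0, 40.5]
wrist_force: [0.0, -0.7, 0.1]
finger_gap: 0.997
gripper_force: 0.0
```

Emit:
jog_arm([
  [[-7, -33, 0], -0.066, 1],
  [[-14, -66, 0], -0.132, 1],
  [[-21, -99, 0], -0.2, 1],
  [[-28, -132, 0], -0.265, 1],
  [[-35, -165, 0], -0.33, 1],
])

```text
time: 13.42
ee_pos: [0.4332, -0.0501, 0.3172]
tcp_rot: [-179.9, -0.0, 21.6]
wrist_force: [1.1, -0.3, -0.6]
finger_gap: 1.003
gripper_force: 0.0
```

Emit:
jog_arm([
  [[-7, -33, -4], -0.066, 1],
  [[-14, -66, -8], -0.132, 1],
  [[-21, -99, -12], -0.2, 1],
  [[-28, -132, -16], -0.265, 1],
  [[-35, -162, -20], -0.33, 1],
])

```text
time: 13.83
ee_pos: [0.3979, -0.2126, 0.2971]
tcp_rot: [-179.9, -0.1, 2.6]
wrist_force: [0.5, 0.1, -0.4]
finger_gap: 1.0
gripper_force: 0.0
```

Emit:
jog_arm([
  [[0, 0, 0], 0, 1],
  [[0, 0, 0], 0, 1],
  [[0, 0, 0], 0, 1],
  [[0, 0, 0], 0, 1],
  [[0, 0, 0], 0, 1],
])

```text
time: 14.25
ee_pos: [0.3995, -0.209, 0.2974]
tcp_rot: [180.0, -0.0, 3.0]
wrist_force: [0.1, -0.2, -0.8]
finger_gap: 0.998
gripper_force: 0.0
```

```bash
python3 - <<'E'
from h import *
from rig import readout
w=grab('wrist','w5'); s=grab('scene','s5'); o=readout.get_obs(); print(o['time'],o['ee_pos'],o['tcp_rot'],o['joint_pos'],w['fx'],-w['R'].T@w['t'])
p=proj(w,[[.4846,-.2056,.17],[.53,-.224,.13]]); print(p)
u,v=p.mean(0).astype(int); x0=max(0,min(u-70,420));y0=max(0,min(v-75,270)); print('crop',x0,y0)
a=cv2.resize(cv2.imread('pics/w5.png')[y0:y0+150,x0:x0+140],(560,600),interpolation=2)
d=cv2.resize(cv2.imread('pics/s5.png')[170:320,260:500],(240,150),interpolation=2)
e=cv2.resize(cv2.imread('pics/w5.png'),(240,180))
out=np.zeros((600,800,3),np.uint8); out[:,:560]=a; out[:150,560:]=d; out[200:380,560:]=e
cv2.imwrite('pics/c5.png',out)
E
```

```text
14.35 [ 0.3993492  -0.20937015  0.29739564] [1.79986906e+02 1.67912858e-04 2.98372876e+00] [-53.77398691  -8.60727951  70.24936279 109.40213389   8.45228106
  73.69124287 -73.13710325] 346.8046317052472 [ 0.48175634 -0.2044524   0.44197825]
[[277.49845848  89.67592103]
 [302.57718229  34.37143162]]
crop 220 0
```

View pics/c5.png

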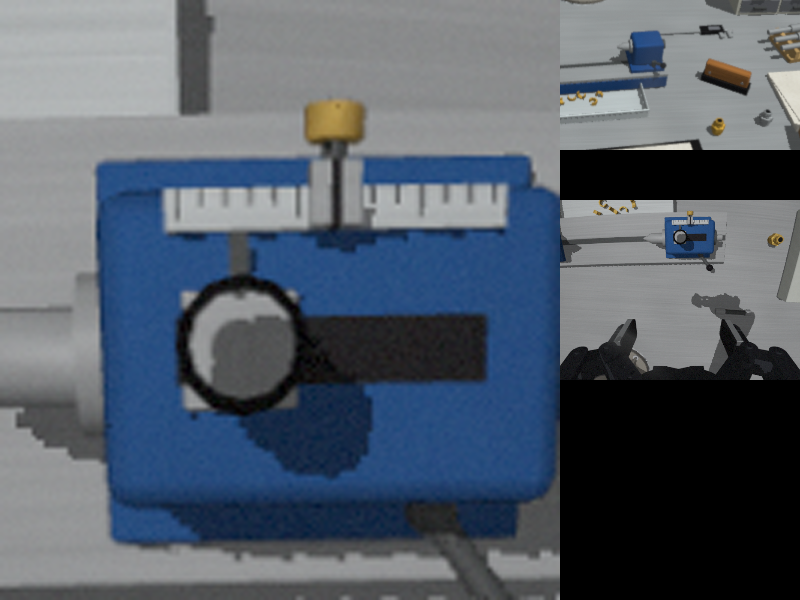

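The crop shows the handle top centred at (240,343), the pointer bar centred at u≈239 with its tip at v≈235, and the index line at u≈337, v≈228. The scraper stands clear in the scene panel.

```bash
python3 - <<'E'
from h import *
np.set_printoptions(precision=4,suppress=True)
c=load('w5'); p=lambda u,v,z:at(c,220+u/4,v/4,z)
ht=p(240,343,.192); pt=p(239,236,.135); ix=p(337,228,.142); im=p(335,250,.142)
print('handle',ht,'rad',p(182,343,.192)-p(300,343,.192)); print('ptr',pt,'idx',ix)
print('tail corners',[p(*q,.13)[:2] for q in [(100,192),(556,192),(110,500),(550,500)]])
e0=p(165,190,.131);e1=p(508,183,.131);d=e1-e0;print('strip yaw',np.degrees(np.arctan2(d[0],-d[1])),np.linalg.norm(d))
t0=p(165,210,.1305)
for a in np.radians([2.5,3.2,4]):
    y=np.array([-np.sin(a),np.cos(a),0]); print('travel ptr',(pt-ix)@y,'handle',(ht-ix)@y)
E
```

```text
handle [ 0.487  -0.2071  0.192 ] rad [-0.0011  0.0201 -0.    ]
ptr [ 0.5093 -0.2063  0.135 ] idx [ 0.5113 -0.2258  0.142 ]
tail corners [array([ 0.5169, -0.177 ]), array([ 0.5225, -0.2718]), array([ 0.4539, -0.181 ]), array([ 0.4594, -0.2779])]
strip yaw 4.458039196872333 0.07109443920991859
travel ptr 0.019611316331657698 handle 0.019786691826420448
travel ptr 0.019623750734123896 handle 0.020071758337906826
travel ptr 0.019634374794430996 handle 0.020393877697471252
```

Emit:
jog_arm([
  [[25, 1, 0], 0, 1],
  [[55, 2, 0], 0, 1],
  [[75, 2, 0], 0, 1],
  [[88, 2, 0], 0, 1],
  [[88, 2, -20], 0, 1],
])

```text
time: 14.77
ee_pos: [0.494, -0.2077, 0.2787]
tcp_rot: [179.6, -0.3, 3.2]
wrist_force: [0.8, 0.2, 0.2]
finger_gap: 0.997
gripper_force: 0.0
```

Emit:
jog_arm([
  [[0, 0, -30], 0, 1],
  [[0, 0, -60], 0, 1],
  [[0, 0, -90], 0, 1],
  [[0, 0, -115], 0, 1],
  [[0, 0, -128], 0, 1],
])

```text
time: 15.18
ee_pos: [0.4855, -0.2065, 0.146]
tcp_rot: [-179.9, 0.3, 2.9]
wrist_force: [-0.1, 0.2, -0.5]
finger_gap: 1.002
gripper_force: 0.0
```

Emit:
jog_arm([
  [[0, 0, 0], 0, 1],
  [[0, 0, 0], 0, 0],
  [[0, 0, 0], 0, -1],
  [[0, 0, 0], 0, -1],
  [[0, 0, 0], 0, -1],
])

```text
time: 15.6
ee_pos: [0.488, -0.2086, 0.1507]
tcp_rot: [180.0, -0.2, 2.9]
wrist_force: [-0.3, -0.6, 0.9]
finger_gap: 0.458
gripper_force: 0.0
```

Emit:
jog_arm([
  [[0, 0, 0], 0, -1],
  [[0, 0, 0], 0, -1],
  [[0, 0, 0], 0, -1],
  [[0, 0, 0], 0, -1],
  [[0, 0, 0], 0, -1],
])

```text
time: 16.02
ee_pos: [0.4876, -0.2073, 0.1505]
tcp_rot: [-179.9, -0.1, 2.9]
wrist_force: [-1.1, 3.7, 7.3]
finger_gap: 0.263
gripper_force: 58.5
```

```bash
python3 - <<'E'
from rig import readout
o=readout.get_obs(); print(o)
E
```

```text
{'time': 16.0167, 'joint_pos': array([-28.89257904,  26.61459577,  61.23565757, 110.79700544,
       -27.51074121,  58.79717211, -42.44091734]), 'qvel': array([-0.07646122,  0.06153346, -0.12391489, -0.09283263,  0.01274209,
       -0.10082786,  0.01278315]), 'effort': array([ 1.35677967e+00, -2.81189811e+01,  1.05318600e+01, -1.95462620e+01,
        3.39688193e-01, -1.10270988e+00,  2.27849692e-02]), 'ee_pos': array([ 0.48755765, -0.20726875,  0.15047817]), 'tcp_rot': array([-1.79862632e+02, -6.11068339e-02,  2.89259850e+00]), 'wrist_force': array([-1.10339748,  3.70858465,  7.28150129]), 'moment': array([ 0.6699432 ,  0.3161637 , -0.02952602]), 'gripper_force': 58.5068684653379, 'finger_gap': 0.26324025343384977}
```

Emit:
jog_arm([
  [[0, -2, 0], 0, -1],
  [[0.4, -7, 0], 0, -1],
  [[0.7, -12, 0], 0, -1],
  [[1, -16, 0], 0, -1],
  [[1.1, -20, 0], 0, -1],
], force=90)

```text
time: 16.43
ee_pos: [0.4887, -0.2245, 0.1506]
tcp_rot: [-179.5, 0.0, 3.0]
wrist_force: [-3.8, 12.4, 14.2]
finger_gap: 0.257
gripper_force: 88.4
```

Emit:
jog_arm([
  [[0, 0, 0], 0, -1],
  [[0, 0, 0], 0, -1],
  [[0, 0, 0], 0, -1],
  [[0, 0, 0], 0, -1],
  [[0, 0, 0], 0, -1],
])

```text
time: 16.85
ee_pos: [0.4888, -0.2247, 0.1506]
tcp_rot: [-179.6, -0.0, 3.0]
wrist_force: [-3.7, 9.9, 13.6]
finger_gap: 0.255
gripper_force: 88.5
```

```bash
python3 - <<'E'
from h import *
from rig import readout
w=grab('wrist','w6'); s=grab('scene','s6'); t=grab('top','t6')
ix=[.5113,-.2258,.142]
p=proj(s,[ix])[0]; print('scene idx',p); x0,y0=int(p[0]-25),int(p[1]-22)
q=proj(w,[ix])[0]; print('wrist idx',q); print(x0,y0)
d=cv2.resize(cv2.imread('pics/s6.png')[y0:y0+50,x0:x0+50],(500,500),interpolation=2)
e=cv2.resize(cv2.imread('pics/w6.png'),(300,225))
out=np.zeros((600,800,3),np.uint8); out[:500,:500]=d; out[:225,500:]=e
out[230:430,500:800]=cv2.resize(cv2.imread('pics/s6.png')[170:290,220:400],(300,200))
cv2.imwrite('pics/c6.png',out)
E
```

```text
scene idx [202.24013382 218.32973216]
wrist idx [281.24155338 226.34635691]
177 196
```

View pics/c6.png

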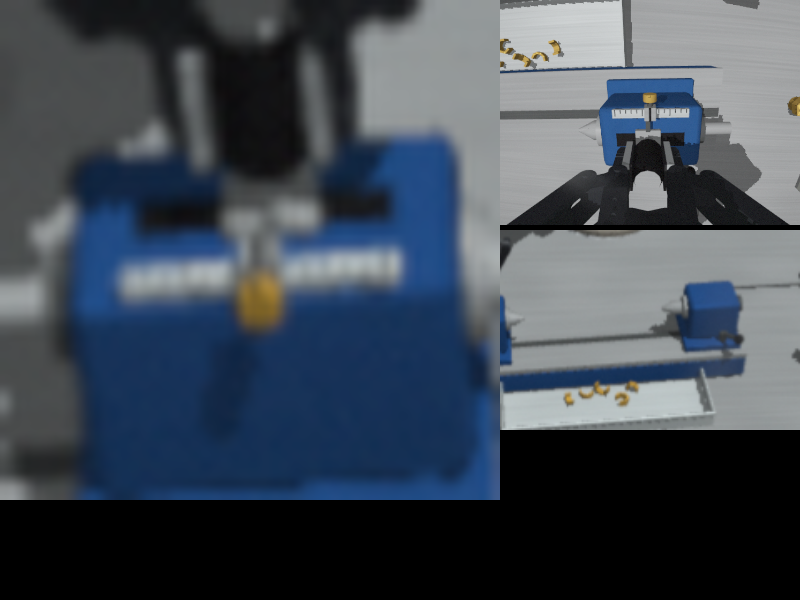

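The chips are still in the pan and the pointer sits close to the clip. I'll take an enlarged wrist crop around (281,226) for the exact offset.

```bash
python3 - <<'E'
from h import *
a=cv2.imread('pics/w6.png')[165:275,210:350]
cv2.imwrite('pics/c7.png',cv2.resize(a,(763,600),interpolation=2))
E
```

```text
(no output)
```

View pics/c7.png

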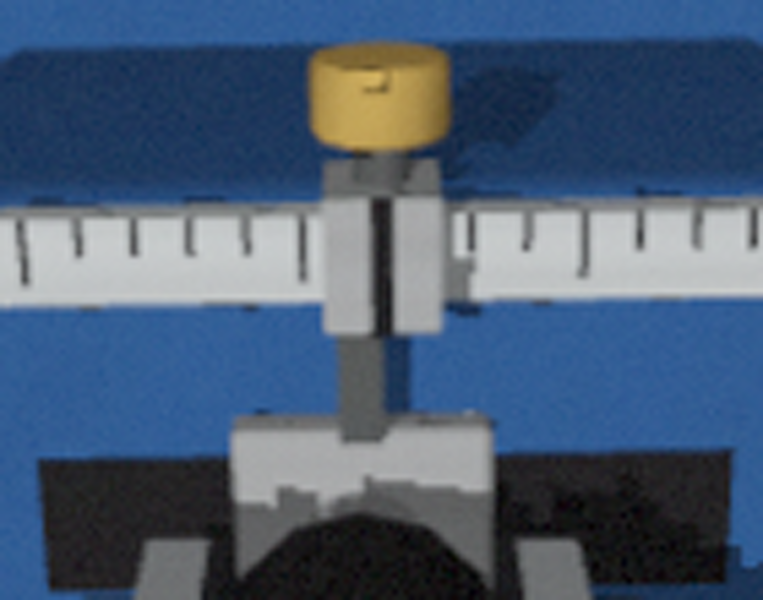

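The crop shows the pointer bar centred at u≈361 and the index line at u≈383, both at v≈335.

```bash
python3 - <<'E'
from h import *
c=load('w6'); p=lambda u,v,z:at(c,210+u/5.45,165+v/5.45,z)
a=p(361,340,.135);b=p(383,333,.142);b2=p(383,270,.142); y=np.array([-.056,.998,0])
print(a,b,b2,(a-b)@y, 'tick',p(304,210,.1305)-p(22,218,.1305))
E
```

```text
[ 0.50787727 -0.2235645   0.135     ] [ 0.51139934 -0.22533581  0.142     ] [ 0.51719655 -0.22500731  0.142     ] 0.001964999322765007 tick [ 0.00217914 -0.02584158  0.        ]
```

Emit:
jog_arm([
  [[0, -1, 0], 0, -1],
  [[0.1, -2.2, 0], 0, -1],
  [[0.1, -2.2, 0], 0, -1],
  [[0.1, -2.2, 0], 0, -1],
  [[0.1, -2.2, 0], 0, -1],
])

```text
time: 17.42
ee_pos: [0.4889, -0.2263, 0.1506]
tcp_rot: [-179.5, 0.0, 3.0]
wrist_force: [-3.4, 11.4, 13.5]
finger_gap: 0.253
gripper_force: 88.7
```

Emit:
jog_arm([
  [[0, 0, 0], 0, -1],
  [[0, 0, 0], 0, -1],
  [[0, 0, 0], 0, -1],
  [[0, 0, 0], 0, -1],
  [[0, 0, 0], 0, -1],
])

```text
time: 17.83
ee_pos: [0.4889, -0.2263, 0.1506]
tcp_rot: [-179.5, 0.0, 3.0]
wrist_force: [-3.5, 11.3, 13.4]
finger_gap: 0.259
gripper_force: 88.7
```

```bash
python3 - <<'E'
from h import *
w=grab('wrist','w7'); s=grab('scene','s7')
q=proj(w,[[.5113,-.2254,.142]])[0].astype(int); print(q)
x0,y0=q[0]-45,q[1]-50; print(x0,y0)
out=np.zeros((600,800,3),np.uint8)
out[:500,:450]=cv2.resize(cv2.imread('pics/w7.png')[y0:y0+100,x0:x0+90],(450,500),interpolation=2)
out[:260,460:]=cv2.resize(cv2.imread('pics/s7.png')[180:310,290:460],(340,260))
cv2.imwrite('pics/c8.png',out)
E
```

```text
[276 226]
231 176
```

View pics/c8.png

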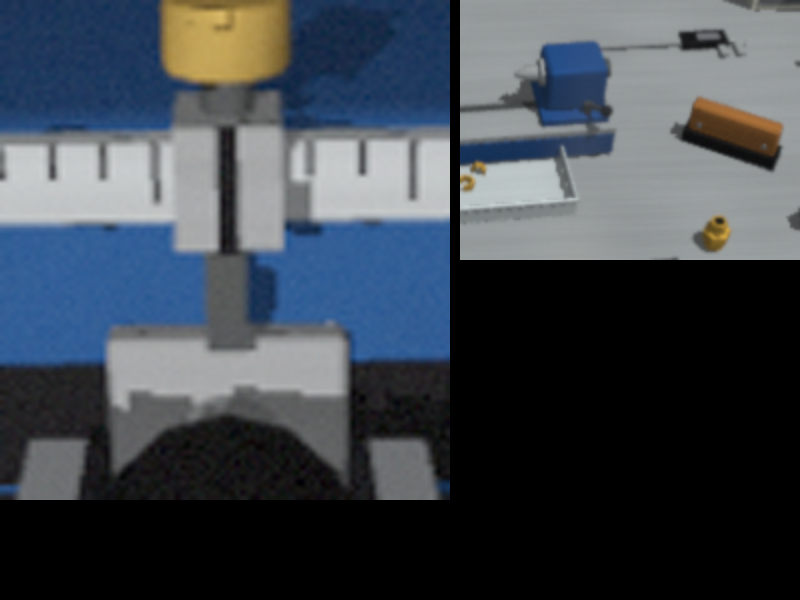

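The pointer (u≈228) now stands at the index line (u≈228), the scraper is upright on the bench and the handle is gripped. Handing in.

```bash
python3 -c "
from rig import env
print(env.close_job())"
```

```text
the job is handed in; nothing more can be done
None
```

I handed the job in at about 18 s: all five chips are in the pan, the scraper stands back on the bench, and the gripper is holding the handle with its pointer at the index line by the last picture; the judge's verdict was not returned.

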